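# Slide the locked plate carriage home into the plate reader

## Task

Load the plate reader: with a fingertip press the square lock button on the carriage and keep it held down while you push the carriage along its rail towards the reader, until it is fully home against its end stop. Only then let go of the button so that it springs up and locks the carriage there, and move the hand clear. Grasp and lift nothing, and leave the bottle, the beaker and the tip box where they stand.

Things in the scene. Friction and masses are not known exactly. Their poses are not given: they have to be found in the camera images.
- reader: Fixed loading rail and plate reader. Origin on the bench (z = 0), on the rail's centre line; +y runs along the rail towards the reader (the sliding direction), +x to the right of it, z up; yaw 0 = world axes. Aluminium base 150 wide, y = -170 to +340, 12 high. White housing 200 wide, 130 high, y = +125 to +345, mouth at y = +125. Button centre: x = 0, y = -120 mm + carriage value.
- stop_post (a point): Top of the end stop: a dark steel post 18 x 18 mm, 52 high, standing on the base 64 mm to the +x side of the rail's centre line. It has a rubber bumper against which the carriage's side tab comes to rest. Fixed. Axes as the reader's.
- carriage (a joint): Travel along reader +y in m: 0 = out, 0.140 = home against the end stop. Starts at 0 to 0.003. Aluminium deck 100 wide, 285 long, top 42 mm above the bench, a white well plate 86 x 128 x 14 fixed on its reader end. Button up: toothed lock holds it (a few mm of play, withstands 25 N). Button down: slides with about 1 N of friction plus 6 N per m/s.
- lock_button (a joint): Depth of the lock button in m: 0 = up, locked; 0.008 = fully down. The lock lets go at about 2.5 mm depth and catches again in teeth 12 mm apart; hold the button 4 mm or more down to be safe. Sprung: about 3.5 N to begin to move, 7 N fully down; springs up again by itself. It rides on the carriage.
- button_top (a point): Centre of the top face of the lock button, a black square key 38 x 38 mm with a level top, 66 mm above the bench when up, 58 fully down (still 8 proud of its 52 x 52 grey collar, 50 above the bench). Moves with carriage and button. Axes as the reader's: +y is the sliding direction.
- push_plate_top (a point): Middle of the top edge of the upright aluminium push plate fixed on the carriage beside the button, on its reader (+y) side: 56 mm wide (x), 8 thick (y), top 80 above the bench, 14 above the raised button. Its near face is 27 from the button's centre: a fingertip on the button can push the carriage by it, or by friction. Axes as the reader's.
- reagent: Bystander, loose: amber bottle, 56 diameter, 115 high, origin at the centre of its underside. Must not be disturbed.
- beaker: Bystander, loose: white beaker, 68 diameter at the rim, 85 high, origin at the centre of its underside. Must not be disturbed.
- tip_box: Bystander, loose: box of pipette tips, grey with a white lid, 85 x 115 x 55 high, origin at the centre of its underside. Must not be disturbed.

How it is judged:
By the outcome, as a careful person would: the job done as asked, in the order asked, and still so for the second after the job is handed in, with the robot touching nothing.
It also fails if it takes over 40 s, if anything falls off the work surface, if the arm or the gripper's body presses on something with over 40 N, if the wrist force passes 120 N, or if a joint passes its speed limit or range.

## Robot

A 6-joint arm with a two-finger parallel gripper is mounted at the origin on the work surface. World frame = base frame: x ahead of the robot, y to its left, z up, the work surface at z = 0. Lengths are in m, angles in degrees, forces in N, time in s.
With the tool pointing down it reaches from about 0.3 to 0.825 m from the base axis. Payload 5.4 kg.
Tool frame: the origin (TCP) lies at the centre of the arm's flange, where the gripper is bolted on; the fingertips stand 190 mm ahead of it and the grasp point (between the pads) lies 171 mm ahead of it (arm.finger_overhang is the distance from the TCP to the fingertips, in m); z points along the fingers, y is the direction in which the jaws open and shut (so a half turn about z gives the same grasp; the last joint's range is limited). The gripper opens to 92 mm and grips with 3 to 60 N. Pads are 20 mm wide; open, the fingers measure 128 mm over their backs; the gripper's body (75 mm by 189 mm) begins 69 mm behind the grasp point.
Start: joints at [56.316, 9.076, 91.501, -0, 79.423, -12.038], TCP at [0.212, 0.534, 0.405] pointing down, gripper open.
Joint ranges: [-166.64, 166.64], [-54.1, 131.32], [10.49, 154.53], [-73.88, 253.88], [9.74, 151.15], [-171.62, 171.62]. Speed limits (degrees/s): [147.25, 147.25, 180, 180, 180, 180].

## Interface

Orientations are given as a 3x3 rotation matrix whose columns are the frame's x, y, z axes.
In Python, from plant import arm gives the robot as it stands. The module is installed in compiled form; this text tells all that it offers.
- The arm moves only by the tool arm_command, never from a script. Its argument "commands" is a list of rows, each a list of 3 entries, a list of its own where there are three numbers: the closure, from -1 (fully open) to 1 (shut), then the shift along the tool's x, y, z as a fraction of full scale, then the turn about the tool's z as a fraction of full scale. In form: [[claw, [dx, dy, dz], turn], ...]. A call has 1 to 12 rows; each row shifts and turns the commanded pose from where the row before left it, along the tool's axes as they then stand; what a row does not reach is not made up. Full scale, the value 1, is 0.12 m for a shift and 0.12 rad for a turn. A row lasts 1/12 s, in which the tool goes at most 41.7 mm and 7.16 degrees, less where a joint would pass 70% of its speed; a pose out of reach is approached as far as the arm can. A call with a number of a shift or a turn outside -1 to 1 is refused whole. A call with a gripper value outside its range is refused whole. The fingers move at their own pace and stop on an object; "newtons" is the grip in N (left out, the last holds). Time passes only in rows, so rows that do not move let the fingers close. It gives the time, the measured TCP pose, the force and the opening at its end, in the units of the state.
- arm.observe(): the state, without advancing time (a new reading comes with each control period).
- arm.grab_frame(name): name is "side" or "top" or "wrist"; returns a dict with "image" (420x560x3 uint8, red, green, blue), "z_map" (420x560 float32, m along the optical axis (not along the pixel's ray), 0 where there is no reading), "fx", "fy", "cx", "cy" (pixels), "k1" (the pictures are not rectified: a ray, as slopes to the right and down, at radius r is drawn at 1 + k1 r^2 times it, then the intrinsics apply), "position" and "orientation" of the camera in the world; the wrist camera has in their place "T_tool_cam" (4x4, takes a point from camera to tool coordinates, whose origin is the TCP and whose axes are the flange's). Camera axes: x right, y down, z forward; pixel columns grow to the right and rows downward; lengths in m; the calibration is good to about 2 mm. A picture is of the moment at which its call begins: read the wrist's pose just before it.
- arm.finish_job(): hands the job in, once; it reports no verdict.
Trained networks look in a picture, given as the dict that the camera call returned (one of the last four; its "shot" number tells which), for a name from the list of things; names that differ only in an ending like _2 or _b are one class to them, and where a whole thing is asked for, a point or a joint stands for the part that bears it (a point fixed in the world has none). Each returns a list of dicts, best first, with "score" (0 to 1); they miss things now and then, are a little off and sometimes report something else, mostly with a low value. They report only what shows in the picture. A call takes as long as a camera call.
- arm.recognise(label, picture): "at" ([x, y, z] in m, in the coordinates of the camera as it stood for that picture, good to about 4 mm: the middle of the surface that is visible of it).
The state is a dict: "t": time; "joint_positions": joint angles; "qvel": joint speeds; "joint_efforts": joint torques, N m; "eef_pos": TCP position; "orientation": TCP orientation; "wrist_force": force on the tool from outside, world axes, zero at the start; "torque": the same for the moment, N m; "finger_gap": finger opening in m.
Only numpy, scipy, OpenCV 4.12 (cv2) and the standard library are available. Lean on these libraries where they do the work, as an engineer would, in place of code of your own. Each camera call takes 0.05 s, during which the arm holds its last target. There are 200 camera calls.

## Working session

There is one attempt and no reset: what is moved stays moved. The work goes in short steps, Python scripts to look and compute and a tool call to move; the robot and the scene stay as the last step left them, time stands still between calls to the robot, and variables do not carry over. Pictures are saved under pics/ and viewed, about 8 in all and at most 12, crops included, and the job is handed in when it is done.

Besides the shell and the picture viewer there is one more tool, called after ">>>" in YAML: its name, and indented under it one key for each argument. arm_command: Moves the arm, as the interface text tells. Its arguments: {"type":"object","properties":{"commands":{"type":"array"},"newtons":{"type":"number"}},"required":["commands"]}

```bash
mkdir -p pics; cat > h.py <<'E'
import numpy as np, cv2
from plant import arm
np.set_printoptions(precision=4,suppress=True)
def pose(f,s):
    if "T_tool_cam" in f:
        T=np.array(f["T_tool_cam"]);R=np.array(s["orientation"]);p=np.array(s["eef_pos"])
        return R@T[:3,:3],R@T[:3,3]+p
    return np.array(f["orientation"]),np.array(f["position"])
def shot(n,save=None):
    s=arm.observe();f=arm.grab_frame(n);R,p=pose(f,s)
    if save: cv2.imwrite("pics/"+save,f["image"][:,:,::-1])
    return f,R,p
def rec(l,f,R,p,k=2):
    return [(round(d["score"],2),R@np.array(d["at"])+p) for d in arm.recognise(l,f)[:k]]
def cloud(f,R,p):
    z=f["z_map"];v,u=np.mgrid[:z.shape[0],:z.shape[1]]
    K=np.array([[f["fx"],0,f["cx"]],[0,f["fy"],f["cy"]],[0,0,1]])
    q=cv2.undistortPoints(np.stack([u,v],-1).reshape(-1,1,2).astype(float),K,np.array([f["k1"],0,0,0.])).reshape(*z.shape,2)
    return np.dstack([q[...,0]*z,q[...,1]*z,z])@R.T+p
E
python3 - <<'E'
from h import *
s=arm.observe();print(s)
fs=[]
for n in("top","side"):
    a=shot(n,n+"0.png");print(n,a[2])
    for l in("reader","stop_post","carriage","lock_button","button_top","push_plate_top","reagent","beaker","tip_box"):
        print(l,rec(l,*a))
a=cv2.imread("pics/top0.png");b=cv2.imread("pics/side0.png")
cv2.imwrite("pics/both0.png",cv2.resize(np.vstack([a,b]),None,fx=.71,fy=.71))
E
```

```text
{'t': 0.0, 'joint_positions': array([ 56.3184,   9.113 ,  91.5705,   0.0017,  79.4239, -12.0387]), 'qvel': array([-0.1083, -0.0409,  0.0039,  0.0619, -0.0192, -0.0096]), 'joint_efforts': array([  0.0024, -38.5569, -32.2118,   0.0703,   0.0377,  -0.0001]), 'eef_pos': array([0.2119, 0.5342, 0.4037]), 'orientation': array([[-0.9295,  0.3688, -0.0011],
       [ 0.3688,  0.9295, -0.0015],
       [ 0.0004, -0.0018, -1.    ]]), 'wrist_force': array([-0.4958,  0.1984, -0.7   ]), 'torque': array([-0.0234,  0.0108, -0.0009]), 'finger_gap': 0.09197095487673794}
top [ 0.4842 -0.0027  0.758 ]
reader [(0.88, array([0.4768, 0.2057, 0.107 ]))]
stop_post [(0.91, array([0.477 , 0.2065, 0.111 ])), (0.36, array([ 0.4933, -0.0458,  0.0667]))]
carriage []
lock_button [(0.95, array([ 0.4988, -0.0419,  0.067 ])), (0.75, array([0.4871, 0.0675, 0.0525]))]
button_top [(0.94, array([ 0.4967, -0.0418,  0.0695])), (0.55, array([0.628 , 0.0922, 0.0415]))]
push_plate_top [(0.86, array([0.4869, 0.0703, 0.0537]))]
reagent [(0.75, array([ 0.6248, -0.0731,  0.0856])), (0.17, array([ 0.5   , -0.0432,  0.068 ]))]
beaker [(0.62, array([0.6305, 0.0893, 0.0396]))]
tip_box [(0.75, array([0.3332, 0.0033, 0.0586]))]
side [0.26   0.3649 0.6468]
reader [(0.91, array([0.4708, 0.249 , 0.1321]))]
stop_post [(0.7, array([0.47  , 0.2433, 0.1291]))]
carriage [(0.78, array([0.4817, 0.062 , 0.0543])), (0.43, array([0.4708, 0.2454, 0.1346]))]
lock_button [(0.62, array([ 0.4931, -0.0409,  0.0678]))]
button_top [(0.95, array([ 0.4928, -0.0413,  0.071 ])), (0.64, array([0.4785, 0.0623, 0.0529]))]
push_plate_top [(0.87, array([0.4801, 0.0629, 0.0533]))]
reagent [(0.93, array([ 0.622 , -0.0616,  0.0688]))]
beaker [(0.63, array([0.6177, 0.09  , 0.0584]))]
tip_box [(0.96, array([0.3221, 0.0237, 0.0532]))]
```

View pics/both0.png

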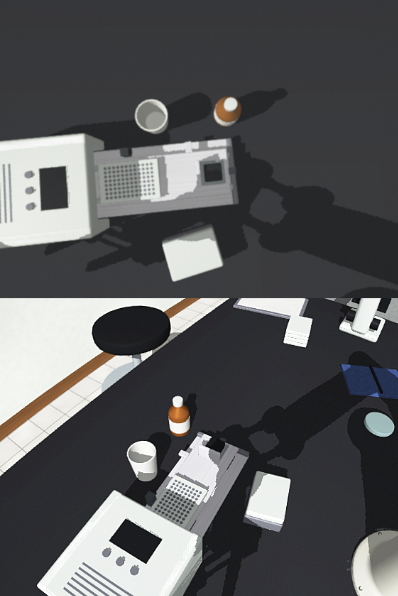

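The combined view has the top camera above and the side camera below, both scaled 0.71. In the top half, the black button is at about (212,171), the well plate at (132,180), the stop post at (125,152) and the housing on the left. The bottle is at (228,110), the beaker at (152,117) and the tip box at (192,253). The rail runs almost along world +y, so next I'll fit the yaw and the button position from depth.

```bash
python3 - <<'E'
from h import *
a=shot("top");P=cloud(*a);z=P[...,2]
ok=a[0]["z_map"]>0
m=ok&(z>.122)&(z<.14)&(P[...,1]>.1)
r=cv2.minAreaRect(P[m][:,:2].astype(np.float32)*1000);print("housing",r)
m=ok&(z>.036)&(z<.047)&(abs(P[...,0]-.49)<.075)&(P[...,1]<.12)
r=cv2.minAreaRect(P[m][:,:2].astype(np.float32)*1000);print("deck",r)
for n in("top","side"):
    if n=="side": a=shot(n);P=cloud(*a);z=P[...,2];ok=a[0]["z_map"]>0
    I=a[0]["image"].max(-1)
    near=ok&(abs(P[...,0]-.495)<.04)&(abs(P[...,1]+.041)<.05)
    b=near&(z>.060)&(z<.071)&(I<70)
    print(n,"button",b.sum(),cv2.minAreaRect(P[b][:,:2].astype(np.float32)*1000),np.median(P[b],0))
    b=near&(z>.074)&(z<.09);print("plate",b.sum(),P[b].mean(0) if b.any() else 0)
E
```

```text
housing ((468.3821716308594, 284.0179138183594), (201.1505126953125, 168.80596923828125), 5.3387017250061035)
deck ((503.54315185546875, 17.04584503173828), (121.44402313232422, 217.53956604003906), 5.42992639541626)
top button 584 ((498.68145751953125, -39.87184143066406), (36.50734329223633, 36.78980255126953), 5.653799057006836) [ 0.4979 -0.0401  0.0668]
plate 203 [ 0.4951 -0.0097  0.0805]
side button 357 ((497.015869140625, -41.74444580078125), (37.6684684753418, 35.86363983154297), 5.257879734039307) [ 0.4959 -0.0406  0.0677]
plate 199 [ 0.4935 -0.009   0.08  ]
```

Yaw is about 5.4° and the button is at about (0.4975, -0.041). I'll shut the gripper, turn tool y onto the rail direction, then cross over.

>>> arm_command:
  commands:
    - [1, [0, 0, 0], -0.985]
    - [1, [0, 0, 0], -0.985]
    - [1, [0, 0, 0], -0.985]
    - [1, [0, 0, 0], -0.985]
    - [1, [-0.12, -0.31, 0], 0]
    - [1, [-0.12, -0.31, 0], 0]
    - [1, [-0.12, -0.31, 0], 0]
    - [1, [-0.12, -0.31, 0], 0]
    - [1, [-0.12, -0.31, 0], 0]
    - [1, [-0.12, -0.31, 0], 0]
    - [1, [-0.12, -0.31, 0], 0]
    - [1, [-0.12, -0.31, 0], 0]
  newtons: 20

```text
t: 2.1
eef_pos: [0.3553, 0.2474, 0.405]
orientation: [[-0.995, -0.095, 0.001], [-0.095, 0.995, 0.0], [-0.001, 0.0, -1.0]]
wrist_force: [1.0, 0.4, 0.1]
finger_gap: 0.014
```

>>> arm_command:
  commands:
    - [1, [-0.12, -0.31, 0], 0]
    - [1, [-0.12, -0.31, 0], 0]
    - [1, [-0.12, -0.31, 0], 0]
    - [1, [-0.12, -0.31, 0], 0]
    - [1, [-0.12, -0.31, 0], 0]
    - [1, [-0.12, -0.31, 0], 0]
    - [1, [-0.12, -0.31, 0], 0]
    - [1, [-0.12, -0.31, 0], 0]
    - [1, [0, 0, 0], 0]
    - [1, [0, 0, 0], 0]

```text
t: 2.93
eef_pos: [0.4984, -0.0378, 0.4046]
orientation: [[-0.996, -0.091, -0.0], [-0.091, 0.996, 0.0], [0.0, 0.0, -1.0]]
wrist_force: [-0.6, 0.1, -0.2]
finger_gap: 0.0004
```

```bash
python3 - <<'E'
from h import *
a=shot("wrist","w1.png");print(a[2],rec("button_top",*a),rec("push_plate_top",*a))
P=cloud(*a);z=P[...,2];I=a[0]["image"].max(-1)
near=(a[0]["z_map"]>0)&(abs(P[...,0]-.495)<.04)&(abs(P[...,1]+.041)<.05)
b=near&(z>.060)&(z<.071)&(I<70)
print(b.sum(),cv2.minAreaRect(P[b][:,:2].astype(np.float32)*1000),np.median(P[b],0))
E
```

```text
[ 0.4159 -0.0468  0.3858] [(0.79, array([ 0.495 , -0.0418,  0.0643]))] [(0.63, array([0.4827, 0.0677, 0.0498]))]
1776 ((497.806884765625, -41.556541442871094), (37.4445686340332, 36.796566009521484), 5.67210578918457) [ 0.4966 -0.0414  0.067 ]
```

View pics/w1.png

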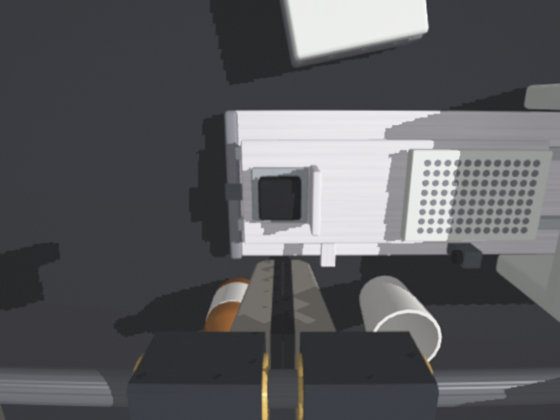

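The wrist view shows the button at (280,198) with the push plate just right of it at (317,200), the side tab at (328,253) and the post at (467,257). The shut fingers line up over the button in y. Going down now.

>>> arm_command:
  commands:
    - [1, [0, 0, 0.28], 0]
    - [1, [0, 0, 0.28], 0]
    - [1, [0, 0, 0.28], 0]
    - [1, [0, 0, 0.28], 0]
    - [1, [0, 0, 0], 0]
    - [1, [0, 0, 0.03], 0]
    - [1, [0, 0, 0.03], 0]
    - [1, [0, 0, 0.02], 0]
    - [1, [0, 0, 0], 0]
    - [1, [0, 0, 0], 0]

```text
t: 3.92
eef_pos: [0.4985, -0.0363, 0.2622]
orientation: [[-0.995, -0.095, 0.002], [-0.095, 0.995, -0.001], [-0.002, -0.001, -1.0]]
wrist_force: [0.3, 0.6, -0.4]
finger_gap: 0.0003
```

>>> arm_command:
  commands:
    - [1, [0, 0, 0.02], 0]
    - [1, [0, 0, 0.02], 0]
    - [1, [0, 0, 0.02], 0]
    - [1, [0, 0, 0.02], 0]
    - [1, [0, 0, 0], 0]
    - [1, [0, 0, 0], 0]

```text
t: 4.42
eef_pos: [0.4983, -0.0364, 0.2516]
orientation: [[-0.995, -0.095, 0.001], [-0.095, 0.995, -0.0], [-0.001, -0.0, -1.0]]
wrist_force: [-0.1, 0.8, 5.4]
finger_gap: 0.0007
```

>>> arm_command:
  commands:
    - [1, [0, 0, 0.02], 0]
    - [1, [0, 0, 0], 0]
    - [1, [0, 0.03, 0], 0]
    - [1, [0, 0.05, 0], 0]
    - [1, [0, 0.05, 0], 0]
    - [1, [0, 0.05, 0], 0]
    - [1, [0, 0.05, 0], 0]
    - [1, [0, 0, 0], 0]

```text
t: 5.08
eef_pos: [0.4957, -0.0082, 0.2494]
orientation: [[-0.995, -0.095, 0.001], [-0.095, 0.995, -0.0], [-0.001, -0.0, -1.0]]
wrist_force: [-0.6, 1.1, 6.8]
finger_gap: 0.0004
```

```bash
python3 - <<'E'
from h import *
a=shot("top","t2.png");P=cloud(*a);z=P[...,2];print(arm.observe()["wrist_force"],arm.observe()["eef_pos"])
w=shot("wrist","w2.png")
cv2.imwrite("pics/b2.png",np.vstack([cv2.resize(x["image"][:,:,::-1],None,fx=.71,fy=.71) for x in(a[0],w[0])]))
E
```

```text
[-0.4649  1.3642  6.6005] [ 0.4957 -0.0084  0.2494]
```

View pics/b2.png

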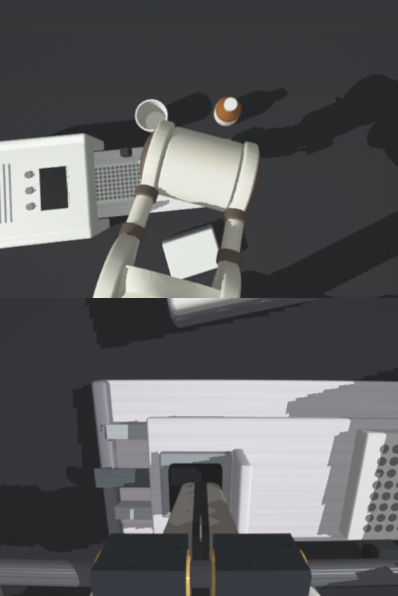

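The top half shows the arm over the rail, with the well plate closer to the housing. In the wrist half, the fingertips are on the button at about (197,480), close behind the push plate at (242,500), and the carriage has moved relative to the base. I'll keep pushing.

>>> arm_command:
  commands:
    - [1, [0, 0.04, 0], 0]
    - [1, [0, 0.07, 0], 0]
    - [1, [0, 0.08, 0], 0]
    - [1, [0, 0.08, 0], 0]
    - [1, [0, 0.08, 0], 0]
    - [1, [0, 0.08, 0], 0]
    - [1, [0, 0.08, 0], 0]
    - [1, [0, 0.08, 0], 0]
    - [1, [0, 0.08, 0], 0]
    - [1, [0, 0.08, 0], 0]
    - [1, [0, 0.05, 0], 0]
    - [1, [0, 0, 0], 0]

```text
t: 6.18
eef_pos: [0.4866, 0.0877, 0.2495]
orientation: [[-0.995, -0.096, 0.002], [-0.096, 0.995, 0.0], [-0.002, 0.0, -1.0]]
wrist_force: [-0.3, 1.8, 6.1]
finger_gap: 0.0007
```

>>> arm_command:
  commands:
    - [1, [0, 0.03, 0], 0]
    - [1, [0, 0.03, 0], 0]
    - [1, [0, 0.03, 0], 0]
    - [1, [0, 0.02, 0], 0]
    - [1, [0, 0.02, 0], 0]
    - [1, [0, 0, 0], 0]
    - [1, [0, 0, 0], 0]

```text
t: 6.77
eef_pos: [0.4853, 0.1021, 0.2495]
orientation: [[-0.995, -0.095, 0.002], [-0.095, 0.995, -0.001], [-0.001, -0.001, -1.0]]
wrist_force: [-0.5, -1.2, 6.1]
finger_gap: 0.0006
```

```bash
python3 - <<'E'
from h import *
s=arm.observe();print(s["wrist_force"],s["eef_pos"])
w=shot("wrist","w3.png");a=shot("side","s3.png")
for l in("button_top","push_plate_top","stop_post"): print(l,rec(l,*w),rec(l,*a))
cv2.imwrite("pics/b3.png",np.vstack([cv2.resize(x["image"][:,:,::-1],None,fx=.71,fy=.71) for x in(a[0],w[0])]))
E
```

```text
[-0.4705 -1.2079  6.0597] [0.4853 0.1021 0.2495]
button_top [(0.65, array([0.4739, 0.086 , 0.0589]))] [(0.65, array([0.4709, 0.0954, 0.0621]))]
push_plate_top [(0.57, array([0.4649, 0.1554, 0.0407])), (0.41, array([ 0.3696, -0.0087,  0.0379]))] [(0.78, array([0.4625, 0.1314, 0.0406]))]
stop_post [(0.66, array([0.4611, 0.112 , 0.0328]))] [(0.83, array([0.4628, 0.2567, 0.1326])), (0.37, array([0.4713, 0.0916, 0.0609]))]
```

View pics/b3.png

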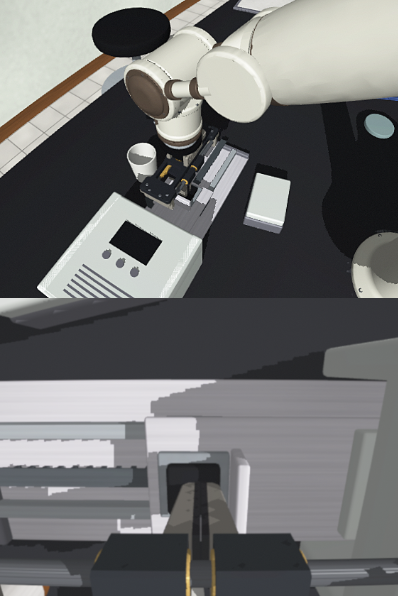

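The side half shows the hand over the button in front of the housing, with beaker and tip box still upright where they stood. In the wrist half, the fingertips are at (200,490) on the button with a small gap to the push plate at (240,500). The hand has travelled about 139 mm, so I'll creep on until the end stop shows as a clear force.

>>> arm_command:
  commands:
    - [1, [0, 0.015, 0], 0]
    - [1, [0, 0.015, 0], 0]
    - [1, [0, 0.015, 0], 0]
    - [1, [0, 0, 0], 0]
    - [1, [0, 0, 0], 0]

```text
t: 7.58
eef_pos: [0.4849, 0.1073, 0.2496]
orientation: [[-0.995, -0.095, 0.002], [-0.095, 0.995, -0.002], [-0.002, -0.002, -1.0]]
wrist_force: [0.9, -2.2, 5.7]
finger_gap: 0.0008
```

>>> arm_command:
  commands:
    - [1, [0, 0.012, 0], 0]
    - [1, [0, 0.012, 0], 0]
    - [1, [0, 0, 0], 0]
    - [1, [0, 0, 0], 0]

```text
t: 7.92
eef_pos: [0.4847, 0.1098, 0.2496]
orientation: [[-0.995, -0.095, 0.002], [-0.095, 0.995, -0.002], [-0.002, -0.003, -1.0]]
wrist_force: [0.3, -4.9, 5.8]
finger_gap: 0.0006
```

```bash
python3 - <<'E'
from h import *
w=shot("wrist","w4.png")
s=arm.observe();print(s["wrist_force"],s["torque"])
cv2.imwrite("pics/c4.png",cv2.resize(w[0]["image"][180:420,60:560,::-1],None,fx=1.5,fy=1.5))
E
```

```text
[-0.1708 -4.098   5.6875] [-0.8047  0.0369 -0.0054]
```

View pics/c4.png

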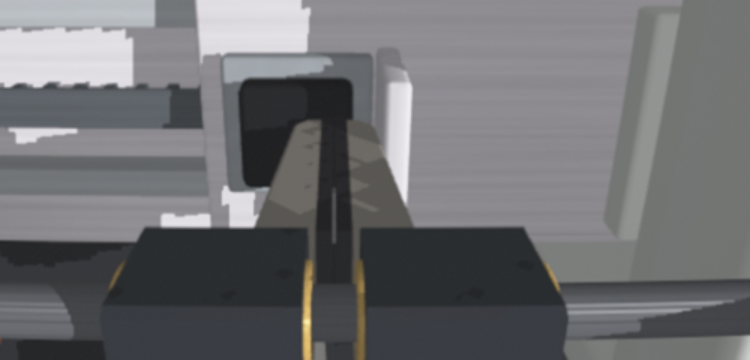

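The crop shows the fingertips have slid forward on the button to about (335,150), with the push plate just ahead at (393,120). The carriage is therefore holding still against 4–5 N. I'll measure its position from this view.

```bash
python3 - <<'E'
from h import *
w=shot("wrist");P=cloud(*w);z=P[...,2];I=w[0]["image"].max(-1);ok=w[0]["z_map"]>0
yw=np.radians(5.45);ex=np.array([np.cos(yw),np.sin(yw)]);ey=np.array([-np.sin(yw),np.cos(yw)])
d=P[...,:2]-[.4975,-.0413];X=d@ex;Y=d@ey
for n,m in(("plate",(z>.074)&(z<.083)&(Y>.155)&(Y<.19)&(X<-.012)),("collar",(z>.046)&(z<.053)&(I>60)&(abs(Y-.14)<.045)&(abs(X)<.035)),("button",(z>.053)&(z<.064)&(I<60)&(abs(Y-.14)<.045)&(X<-.003)&(X>-.025))):
    m=m&ok;print(n,m.sum(),np.percentile(X[m],[2,50,98]),np.percentile(Y[m],[2,50,98]),np.median(z[m]))
E
```

```text
plate 707 [-0.0271 -0.0207 -0.0124] [0.1644 0.1679 0.1721] 0.08075653130053587
collar 3067 [-0.0254 -0.0189  0.0246] [0.1119 0.1318 0.1645] 0.0509457447910176
button 2258 [-0.0182 -0.0126 -0.0036] [0.1197 0.136  0.1552] 0.06009015719353125
```

Travel reads 137–138 mm from a start of 0–3 mm, which fits home. I'll seat it firmly through the push plate before releasing.

>>> arm_command:
  commands:
    - [1, [0, 0.012, 0], 0]
    - [1, [0, 0.012, 0], 0]
    - [1, [0, 0, 0], 0]
    - [1, [0, 0, 0], 0]

```text
t: 8.35
eef_pos: [0.4847, 0.111, 0.2497]
orientation: [[-0.995, -0.096, 0.002], [-0.096, 0.995, -0.008], [-0.002, -0.008, -1.0]]
wrist_force: [0.3, -14.5, 6.1]
finger_gap: 0.0005
```

The carriage is firmly against the stop at 14.5 N through the plate. I'll release the button by rising slowly, keeping the push on, then move clear.

>>> arm_command:
  commands:
    - [1, [0, 0, -0.03], 0]
    - [1, [0, 0, -0.03], 0]
    - [1, [0, 0, -0.03], 0]
    - [1, [0, 0, -0.02], 0]
    - [1, [0, 0, 0], 0]
    - [1, [0, 0, 0], 0]

```text
t: 8.85
eef_pos: [0.4836, 0.1116, 0.2611]
orientation: [[-0.995, -0.096, -0.001], [-0.096, 0.995, -0.006], [0.002, -0.006, -1.0]]
wrist_force: [-0.3, -12.0, -1.1]
finger_gap: 0.0007
```

>>> arm_command:
  commands:
    - [1, [0, -0.03, 0], 0]
    - [1, [0, -0.03, 0], 0]
    - [1, [0, 0, -0.05], 0]
    - [1, [0, 0, -0.2], 0]
    - [1, [0, 0, -0.3], 0]
    - [1, [0, 0, -0.3], 0]
    - [1, [0, 0, -0.3], 0]
    - [1, [0, 0, 0], 0]

```text
t: 9.52
eef_pos: [0.486, 0.1066, 0.4085]
orientation: [[-0.995, -0.095, 0.014], [-0.095, 0.995, 0.0], [-0.014, -0.001, -1.0]]
wrist_force: [0.7, -0.3, 1.5]
finger_gap: 0.0007
```

```bash
python3 - <<'E'
from h import *
s=arm.observe();print(s["t"],s["wrist_force"],s["eef_pos"])
w=shot("wrist","w5.png");P=cloud(*w);z=P[...,2];I=w[0]["image"].max(-1);ok=w[0]["z_map"]>0
yw=np.radians(5.45);ex=np.array([np.cos(yw),np.sin(yw)]);ey=np.array([-np.sin(yw),np.cos(yw)])
d=P[...,:2]-[.4975,-.0413];X=d@ex;Y=d@ey
for n,m in(("plate",(z>.074)&(z<.085)&(Y>.155)&(Y<.19)&(abs(X)<.04)),("button",(z>.053)&(z<.072)&(I<60)&(abs(Y-.14)<.03)&(abs(X)<.025))):
    m=m&ok;print(n,m.sum(),np.percentile(X[m],[2,50,98]),np.percentile(Y[m],[2,50,98]),np.median(z[m]))
for n in("reagent","beaker","tip_box"): print(n,rec(n,*w,k=1))
E
```

```text
9.5167 [ 0.7001 -0.3003  1.4644] [0.486  0.1066 0.4085]
plate 625 [-0.0268 -0.0005  0.0269] [0.1646 0.1683 0.1724] 0.08087338429554208
button 1760 [-0.0181 -0.001   0.0178] [0.12   0.1377 0.1553] 0.06700331080085664
reagent [(0.81, array([ 0.6243, -0.0668,  0.0728]))]
beaker [(0.61, array([0.5988, 0.0688, 0.0645]))]
tip_box [(0.68, array([0.3556, 0.0034, 0.0609]))]
```

View pics/w5.png

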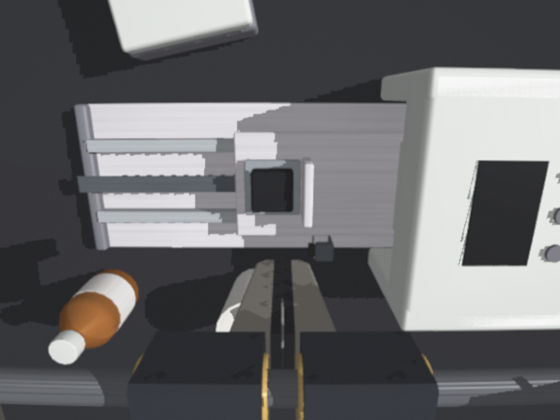

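The wrist view shows the button up at (272,190) with its top at 67 mm, and the side tab against the stop post at (320,248). The plate sits at the same place as while I was pushing. Before handing in, I'll compare the bystanders by depth in the side camera.

```bash
python3 - <<'E'
from h import *
a=shot("side","s6.png")
for n in("reagent","beaker","tip_box"): print(n,rec(n,*a,k=1))
t=shot("top","t6.png")
for n in("reagent","beaker","tip_box"): print(n,rec(n,*t,k=1))
cv2.imwrite("pics/b6.png",cv2.resize(np.vstack([np.hstack([cv2.imread("pics/"+x) for x in r]) for r in(("side0.png","s6.png"),("top0.png","t6.png"))]),None,fx=.7,fy=.7))
E
```

```text
reagent []
beaker [(0.65, array([0.6063, 0.0994, 0.0495]))]
tip_box [(0.7, array([0.3249, 0.0231, 0.0524]))]
reagent [(0.82, array([ 0.6241, -0.0727,  0.085 ]))]
beaker [(0.64, array([0.6282, 0.0915, 0.0402]))]
tip_box [(0.6, array([0.336 , 0.0072, 0.0603]))]
```

View pics/b6.png

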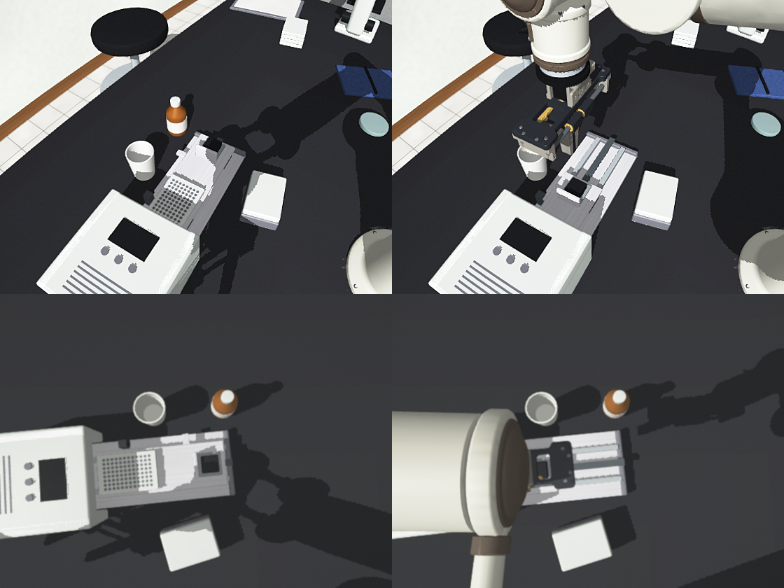

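The before and after views (before left, after right) match. In the top view the beaker (149→541−392=149), bottle (224→224) and tip box (190→190) have not moved. The hand is well above everything.

```bash
python3 -c "
from plant import arm
print(arm.finish_job())"
```

```text
the job is handed in; nothing more can be done
None
```

The carriage is home against its end stop and locked, and the job is handed in. I used the shut fingertips to hold the button about 6 mm down throughout the push. At the stop I pushed on to 14.5 N through the push plate. I then let the button spring up with the push still on and raised the hand clear, at about 9.5 s.

**Last checks:**
- **Button:** its top measures 67 mm above the bench, so it is up.
- **Carriage:** it did not move when I released the button. The camera puts its travel at about 138 mm from a start of 0–3 mm, which fits the nominal 140 mm within the calibration. The side tab appears to rest against the post.
- **Bystanders:** the bottle, beaker and tip box stand where they did in the before and after top views.
- **Disagreements:** the networks missed the bottle in the last side view, where the hand blocks it. They also placed the partly hidden beaker 1–3 cm off in the wrist and side views. The unobstructed top view showed both unmoved.

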